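# Set the block tray on the sloped bar stand and lay the fitting print block in it

## Robot

A 7-joint arm with a two-finger parallel gripper is mounted at the origin on the work surface. World frame = base frame: x ahead of the robot, y to its left, z up, the work surface at z = 0. Lengths are in m, angles in rad, forces in N, time in s.
With the tool pointing down it reaches from about 0.425 to 0.95 m from the base axis. Payload 4.7 kg.
Tool frame: the origin (TCP) lies between the finger pads; the fingertips stand 25 mm ahead of it and the grasp point (between the pads) lies 6 mm ahead of it; z points along the fingers, y is the line along which they close (so a half turn about z gives the same grasp; the last joint's range is limited). The gripper opens to 85 mm and grips with 20 to 120 N. Pads are 22 mm wide; open, the fingers measure 114 mm over their backs; the gripper's body (76 mm by 85 mm) begins 54 mm behind the grasp point. The pads swing forward as they close: fully open they stand 13 mm farther back than shut.
Start: joints at [-1.202, 0.469, -0.049, 1.532, 0.024, 1.141, -0.082], TCP at [0.261, 0.622, 0.256] pointing down, gripper open.
Joint ranges: [-2.59, 2.59], [-0.33, 1.99], [-1.39, 1.29], [0.1, 2.45], [-1.04, 4.18], [0.21, 1.99], [-2.66, 2.66]. Speed limits (rad/s): [2.57, 2.57, 3.14, 3.14, 3.14, 3.14, 3.14].

## Interface

Orientations are given as a 3x3 rotation matrix whose columns are the frame's x, y, z axes.
In Python, from rig import * gives the robot as it stands. Calls block until the motion is done:
- movep(position, orientation): joint-space move of the TCP to a pose.
- move_l(position, attitude=None, feed=0.15, until_force=None): straight line of the TCP; attitude=None keeps the orientation; feed is the mean speed in m/s. With until_force (N) it stops when the force on the tool has changed by that much, and returns True; else False.
- move_joints(angles): joint-space move.
- command_gripper(opening, newtons=None): finger opening in m; newtons is the grip in N (None keeps the last); returns when the fingers have stopped.
- sleep(seconds).
- inverse_kinematics(position, orientation): joint angles nearest the present ones, or None.
- sense(): the state.
- camera(name): name is "scene" or "top" or "wrist"; returns (picture, depth): 384x512x3 uint8, red, green, blue; 384x512 float32, m along the optical axis (not along the pixel's ray), 0 where there is no reading.
- camera_params(name): a dict with "K" (3x3 intrinsics, pixels), "position" and "rotation" of the camera in the world; the wrist camera has in their place "tool_from_camera" (4x4, takes a point from camera to tool coordinates, whose origin is the TCP and whose axes are the flange's). Camera axes: x right, y down, z forward; pixel columns grow to the right and rows downward; lengths in m; the calibration is good to about 2 mm. A picture is of the moment at which its call begins: read the wrist's pose just before it. camera_params takes no time and is no camera call.
A pose or a line that the arm cannot do raises Unreachable and nothing moves.
- finish_job(): hands the job in; it is judged then, once.
The state is a dict: "time_s": time; "joint_pos": joint angles; "qd": joint speeds; "joint_efforts": joint torques, N m; "position": TCP position; "tcp_rot": TCP orientation; "wrist_force": force on the tool from outside, world axes, zero at the start; "ft_torque": the same for the moment, N m; "finger_gap": finger opening in m; "gripper_force": force on a finger pad.
Only numpy, scipy, OpenCV 4.12 (cv2) and the standard library are available. Lean on these libraries where they do the work, as an engineer would, in place of code of your own. Each camera call takes 0.05 s, during which the arm holds its last target. There are 200 camera calls.

## Task

Set the aluminium tray on the narrow sloped bar of the stand, open side up, lengthwise along the bar, centred across it and with its lower end against the lip at the bottom of the bar, and let go. Then lay in the tray the one printing block that fits inside it, rubber side down and flat on the tray's floor. The other two blocks finish upright on the table, and everything else on the desk is left where it is.

Things in the scene. Friction and masses are not known exactly. Their poses are not given: they have to be found in the camera images.
- rest: Wooden bar on top of the fixed grey stand, 150 long, 36 wide, 12 thick (mm), sloped 30 degrees, rising away from the robot. Origin: centre of its upper face, 110 above the table; x up the slope, y across, z square out of the face. A steel lip across the low end, inner face at x = -75, stands 12 above the face. Free space either side of the bar; base plate 180 x 110 x 8 on the table.
- lamp_bar (a point): Fixed lamp over the upper half of the sloped bar: a black bar 24 (x) x 150 (y) x 14 high; the point is its centre, 277 above the table and 45 beyond the middle of the sloped bar, on a post 12 thick rising from the base plate 49 farther on. It is in the way of a gripper held upright over the stand; x, y as the stand's, level.
- tray_mid (a point): Open aluminium tray, outside 150 long x 68 wide x 22 high, walls and floor 4 thick (inside 142 x 60, 18 deep); about 0.28 kg. Starts flat on the table, open side up. The point is at its centre, 11 above its underside; x along its length, y across, z out of the open side. Same either way round.
- block_a_mid (a point): Printing block A: pale wood with a black rubber underside, a flat base 134 long x 52 wide x 20 high and, in the middle on top, an upright wooden grip bar 70 long (along x) x 22 wide (along y) x 42 high, so 62 high in all; about 0.2 kg. The point is at its centre, 31 above its underside; x along its length, z up. Same either way round.
- block_b_mid (a point): Printing block B: pale wood with a black rubber underside, a flat base 160 long x 52 wide x 20 high and, in the middle on top, an upright wooden grip bar 70 long (along x) x 22 wide (along y) x 42 high, so 62 high in all; about 0.2 kg. The point is at its centre, 31 above its underside; x along its length, z up. Same either way round.
- block_c_mid (a point): Printing block C: pale wood with a black rubber underside, a flat base 110 long x 76 wide x 20 high and, in the middle on top, an upright wooden grip bar 70 long (along x) x 22 wide (along y) x 42 high, so 62 high in all; about 0.2 kg. The point is at its centre, 31 above its underside; x along its length, z up. Same either way round.
- spool: Wooden reel, 40 diameter, 45 high, standing among the blocks; origin under its centre. Bystander: leave it.
- ink_pot: Amber glass pot with black cap, 38 diameter, 48 high, standing among the blocks; origin under its centre. Bystander: leave it.
- ink_tin: Ink tin, 56 diameter, 70 high, between stand and tray; origin under its centre. Bystander: leave it.
- black_bottle: Ink bottle with black cap, 70 diameter, 170 high, left of the work; origin under its centre. Bystander: leave it.
- mug: White mug, 80 diameter, 90 high, right of the work; origin under its centre. Bystander: leave it.
- book: Closed book 210 x 150 x 32 lying on the right; origin under its centre, x along its length. Bystander: leave it.
- knife_spatula: Spatula lying on the left, along its x. Bystander: leave it.
Mind the look-alikes: they are no part of the job. What is meant by the part that bears tray_mid is not green, and is the larger of those in its own colour.

How it is judged:
By the outcome, as a careful person would: the job done as asked, in the order asked, and still so for the second after the job is handed in, with the robot touching nothing.
It also fails if it takes over 70 s, if anything falls off the work surface, if the arm or the gripper's body presses on something with over 40 N, if the wrist force passes 120 N, or if a joint passes its speed limit or range.

## Working session

There is one attempt and no reset: what is moved stays moved. The work goes in short steps, each a Python script; the robot and the scene stay as the last script left them, time stands still between calls to the robot, and variables do not carry over. Pictures are saved under pics/ and viewed, at most 10 in all, crops included, and the job is handed in when it is done.

```bash
ls; mkdir -p pics; python3 - <<'E'
from rig import *
import cv2,numpy as np
for n in ("scene","top"):
    p,d=camera(n); cv2.imwrite(f"pics/{n}0.png",cv2.resize(p[:,:,::-1],(800,600),interpolation=cv2.INTER_CUBIC)); np.savez(f"{n}0.npz",p=p,d=d)
    c=camera_params(n); print(n,c)
print(camera_params("wrist"))
E
```

```text
pics
scene {'K': array([[348.29456967,   0.        , 264.13342682],
       [  0.        , 348.29456967, 188.97239776],
       [  0.        ,   0.        ,   1.        ]]), 'position': array([ 0.92702929, -0.76932569,  0.96640145]), 'rotation': array([[ 0.88716062,  0.32289625, -0.32967263],
       [ 0.46094248, -0.58622276,  0.66623937],
       [ 0.02186459, -0.74302145, -0.66891035]])}
top {'K': array([[427.45154962,   0.        , 256.17191753],
       [  0.        , 427.45154962, 192.09698534],
       [  0.        ,   0.        ,   1.        ]]), 'position': array([0.40684231, 0.0442402 , 1.51605826]), 'rotation': array([[ 0.02344493, -0.99397696,  0.10705199],
       [-0.99923396, -0.0266549 , -0.02865324],
       [ 0.03133412, -0.10629821, -0.99384046]])}
{'K': array([[283.98459914,   0.        , 253.81449886],
       [  0.        , 283.98459914, 192.16564   ],
       [  0.        ,   0.        ,   1.        ]]), 'tool_from_camera': array([[-2.42449520e-04, -9.65274993e-01, -2.61235772e-01,
         6.71027130e-02],
       [ 9.99999968e-01, -2.54552890e-04,  1.24945652e-05,
         6.16808564e-04],
       [-7.85590120e-05, -2.61235760e-01,  9.65275024e-01,
        -1.18565707e-01],
       [ 0.00000000e+00,  0.00000000e+00,  0.00000000e+00,
         1.00000000e+00]])}
```

View pics/scene0.png

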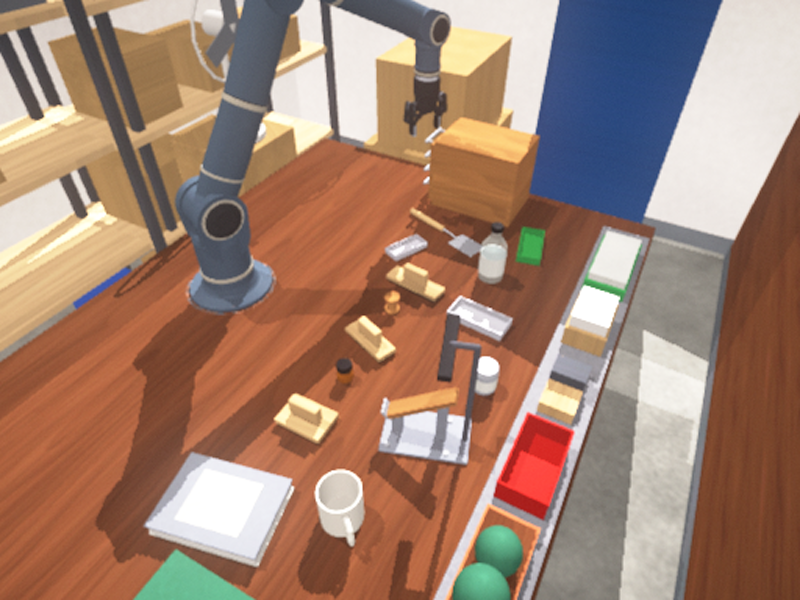

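View pics/top0.png

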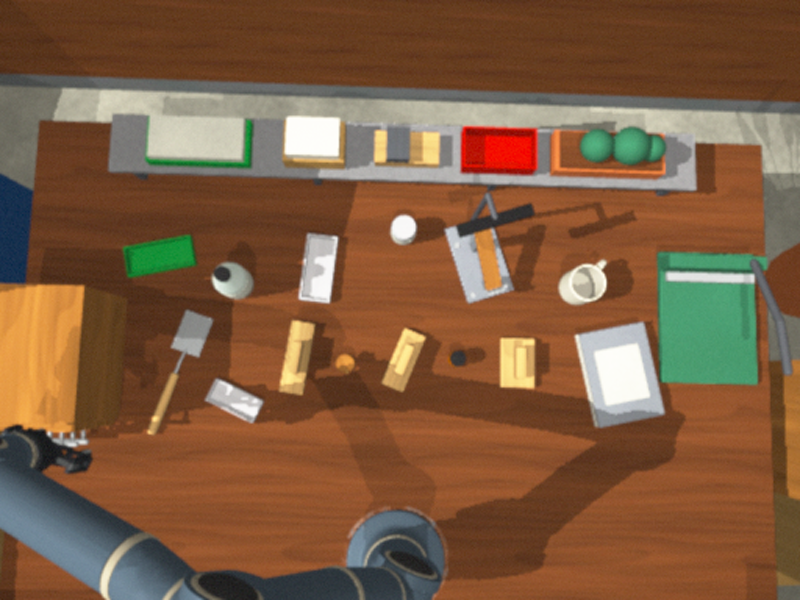

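```bash
cat > h.py <<'E'
from rig import *
import numpy as np, cv2
def cloud(d,K,R,t):
    v,u=np.mgrid[:d.shape[0],:d.shape[1]]
    c=np.stack([(u-K[0,2])/K[0,0]*d,(v-K[1,2])/K[1,1]*d,d],-1)
    return c@R.T+t
def wristcloud():
    s=sense(); p,d=camera("wrist"); c=camera_params("wrist"); T=c["tool_from_camera"]
    R=np.array(s["tcp_rot"])@T[:3,:3]; t=np.array(s["tcp_rot"])@T[:3,3]+s["position"]
    return p,d,cloud(d,c["K"],R,t)
def topcloud():
    p,d=camera("top"); c=camera_params("top"); return p,d,cloud(d,c["K"],c["rotation"],c["position"])
def rect(xyz,d,zlo,zhi,ctr,r):
    m=(d>0)&(xyz[...,2]>zlo)&(xyz[...,2]<zhi)&(np.hypot(xyz[...,0]-ctr[0],xyz[...,1]-ctr[1])<r)
    q=xyz[m][:,:2]
    (cx,cy),(w,h),a=cv2.minAreaRect((q*1000).astype(np.float32))
    if w<h: w,h,a=h,w,a+90
    return np.round([cx,cy,w,h],1),(a+90)%180-90,m.sum(),np.median(xyz[m][:,2])
def down(yaw,tilt=0):
    "tool down, closing axis y perpendicular to heading 'yaw'; tilt leans tool z towards the heading"
    h=np.array([np.cos(yaw),np.sin(yaw),0]); k=np.array([0,0,1.])
    z=-k*np.cos(tilt)+h*np.sin(tilt); x=h*np.cos(tilt)+k*np.sin(tilt)
    return np.stack([x,np.cross(z,x),z],1)
E
python3 - <<'E'
from h import *
z=np.load("top0.npz"); c=camera_params("top"); X=cloud(z["d"],c["K"],c["rotation"],c["position"]);d=z["d"]
def at(u,v): return X[int(v*.64),int(u*.64)]
for n,u,v in [("table",400,420),("tray",318,268),("small",235,400),("b1",298,357),("b2",404,360),("b3",518,362),("bar",487,258),("lamp",495,219),("tin",404,229),("spool",345,362),("pot",459,357)]:
    print(n,at(u,v).round(3))
for n,u,v,lo,hi,r in [("tray",318,268,.006,.03,.11),("small",235,400,.006,.03,.1),("b1base",298,357,.012,.028,.1),("b2base",404,360,.012,.028,.09),("b3base",518,362,.012,.028,.09),("b1grip",298,357,.052,.07,.07),("b2grip",404,360,.052,.07,.07),("bar",487,258,.05,.17,.1),("lamp",495,219,.25,.3,.12),("base",480,262,.004,.014,.13)]:
    print(n,*rect(X,d,lo,hi,at(u,v),r))
E
```

```text
table [ 0.303 -0.005 -0.002]
tray [0.64  0.192 0.005]
small [ 0.336  0.366 -0.001]
b1 [0.436 0.223 0.065]
b2 [ 0.434 -0.007  0.065]
b3 [ 0.437 -0.256  0.062]
bar [ 0.653 -0.177  0.116]
lamp [ 0.698 -0.164  0.287]
tin [0.722 0.    0.071]
spool [0.428 0.122 0.052]
pot [ 0.444 -0.128  0.046]
tray [639.7 190.1 210.2 209.9] 8.36096477508545 477 0.009017866185535572
small [337.1 354.3 187.6 175.7] 9.784482955932617 273 0.00907296775365607
b1base [434.6 247.8 163.4 114.8] 2.009582757949829 542 0.020048700585677648
b2base [434.2  -9.3 133.6  52. ] -21.62071990966797 432 0.020805765097631768
b3base [ 433.1 -264.   108.6   81.3] 0.6414977312088013 522 0.02040407547158396
b1grip [434.9 227.8  68.6  22.2] -7.3667449951171875 139 0.06126407138370893
b2grip [434.4  -9.2  68.9  21.9] -21.855575561523438 132 0.061426238562857005
bar [ 665.3 -178.7  173.5   37.1] 18.513147354125977 489 0.10551830179393118
lamp [ 717.6 -161.2  150.6   67.4] -71.43667221069336 498 0.28412118607182946
base [ 646.  -166.8  250.2  246.2] 2.7570502758026123 1052 0.007326148742556549
```

```bash
python3 - <<'E'
from h import *
z=np.load("top0.npz"); c=camera_params("top"); X=cloud(z["d"],c["K"],c["rotation"],c["position"]);d=z["d"]
m=(X[...,2]>.1)&(X[...,1]>.45)&(X[...,0]>.3)&(X[...,0]<.7); q=X[m]; print("box",q.min(0),q.max(0))
s=sense(); p=np.array(s["position"])
R=down(np.radians(-8))
move_l([0.26,0.50,0.30],feed=.2)
movep([0.62,0.19,0.28],R); print(sense()["joint_pos"],sense()["time_s"])
p,d,X=wristcloud(); cv2.imwrite("pics/w1.png",p[:,:,::-1]); np.savez("w1.npz",d=d,X=X,p=p)
print(*rect(X,d,.015,.03,(.64,.19),.105))
E
```

```text
box [0.30004615 0.61328773 0.10003271] [0.5584384  0.77774813 0.22973075]
[-0.78485534  0.44982343  0.59932198  1.60047141 -0.26957297  1.17570808
 -1.8348736 ] 2.6333
[637.4 192.3 150.2  68.1] -5.271575927734375 1169 0.02287124163321791
```

View pics/w1.png

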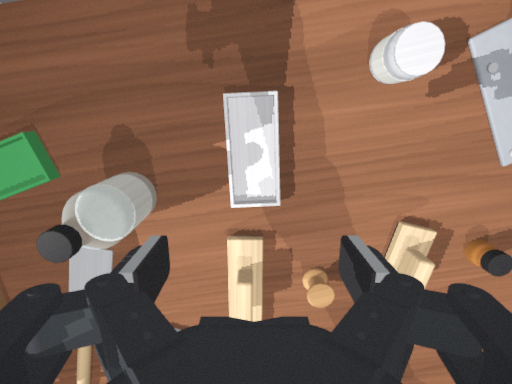

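```bash
python3 - <<'E'
from h import *
b=np.radians(18.5); c=np.array([.66,-.178,.11]); t=np.radians(30)
F=np.diag([-1,-1,1.])
n=-down(b,t)[:,2]
for nm,R in [("fwd",down(b,t)),("flip",down(b,t)@F)]:
    for h in (.22,.1,.02): print(nm,h,inverse_kinematics(c+h*n,R))
a=np.radians(-5.3)
for R in (down(a),down(a)@F): print(inverse_kinematics([.637,.192,.022],R), inverse_kinematics([.637,.192,.25],R))
a=np.radians(-21.7)
for R in (down(a),down(a)@F): print(inverse_kinematics([.434,-.009,.04],R))
movep(c+.22*n,down(b,t))
p,d,X=wristcloud(); np.savez("w2.npz",d=d,X=X,p=p); cv2.imwrite("pics/w2.png",p[:,:,::-1]); print(sense()["time_s"])
E
```

```text
fwd 0.22 [-0.5253645   0.32502119  1.23445319  1.9860184  -0.95531573  0.95390883
 -0.05467297]
fwd 0.1 [ 0.09629048  0.36473094  0.35887564  1.98205976 -0.91479633  0.60221313
 -0.12062071]
fwd 0.02 [ 0.36465386  0.49081449 -0.03591204  1.94569696 -0.83456155  0.40243735
 -0.18260711]
flip 0.22 [ 1.39208662  0.36848529 -1.14687934  1.89850267  0.03221408  0.65873802
  2.21739492]
flip 0.1 [ 1.23063929  0.65180108 -1.17594897  1.92113093  0.62644777  0.5351026
  1.69673123]
flip 0.02 [ 1.14499116  0.84733003 -1.19153954  1.90290961  1.02675754  0.55439793
  1.3741917 ]
[-0.66051228  0.75432918  0.4468669   1.74586721 -0.45166575  0.74506269
 -1.64532064] [-0.75028748  0.50086574  0.57628889  1.59263897 -0.29273634  1.13548489
 -1.76906086]
[ 0.34937736  1.09273994 -1.18940284  1.68109844  1.09861113  1.18195199
  0.33526124] [ 0.34975756  0.74583123 -1.17969695  1.522634    0.69912895  1.3458886
  0.58342679]
[-0.51646302  0.48170161  0.54597353  2.28979971 -0.53483427  0.49152393
 -1.4907466 ]
[-0.05894952  0.42842764 -0.02116622  2.26502527  0.02028723  0.44830478
  1.09557366]
4.3
```

View pics/w2.png

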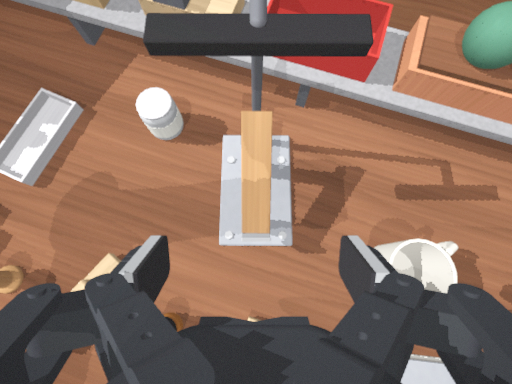

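```bash
python3 - <<'E'
from h import *
z=np.load("w2.npz"); X=z["X"]; d=z["d"]
lm=(X[...,2]>.268)&(X[...,2]<.3)&(np.hypot(X[...,0]-.7,X[...,1]+.165)<.12)
print("lamp",*rect(X,d,.268,.3,(.705,-.163),.1))
print("baseplate",*rect(X,d,.004,.015,(.67,-.17),.1))
v=(np.arange(384)[:,None]+0*d); u=np.arange(512)[None]+0*d
m=(u>235)&(u<280)&(v>105)&(v<240)&(X[...,2]>.05)&(X[...,2]<.165)
q=X[m]
b=np.radians(18.5)
for it in range(5):
    cen=np.median(q,0) if it==0 else q[k].mean(0); k0=np.ones(len(q),bool) if it==0 else k
    n=np.linalg.svd(q[k0]-q[k0].mean(0),full_matrices=False)[2][2]; n*=np.sign(n[2])
    k=abs((q-q[k0].mean(0))@n)<.003
q=q[k]; n=np.linalg.svd(q-q.mean(0),full_matrices=False)[2][2]; n*=np.sign(n[2])
print("n",n,"slope",np.degrees(np.arccos(n[2])),"heading",np.degrees(np.arctan2(-n[1],-n[0])),len(q))
h=-n[:2]/np.linalg.norm(n[:2]); 
xs=np.array([h[0]*n[2],h[1]*n[2],np.hypot(n[0],n[1])]); ys=np.cross(n,xs)
o=q.mean(0); P=np.stack([(q-o)@xs,(q-o)@ys],1)*1000
(cx,cy),s,a=cv2.minAreaRect(P.astype(np.float32)); print(cx,cy,s,a)
print("centre rect",o+xs*cx/1e3+ys*cy/1e3, "xrange",P[:,0].min(),P[:,0].max())
D=d
w=((X-o)@n)*1000; A=((X-o)@xs)*1000; Bv=((X-o)@ys)*1000
l=(w>6)&(w<16)&(abs(Bv)<30)&(A<-50)&(A>-110)&(d>0); print("lip",A[l].min(),A[l].max(),Bv[l].min(),Bv[l].max(),w[l].max(),l.sum())
E
```

```text
lamp [ 703.5 -163.4  149.6   36.6] -71.77015495300293 9889 0.28447696750956813
baseplate [ 669.8 -174.   179.2  110.2] 18.313032150268555 4493 0.008738292293688332
n [-0.4728175  -0.15985725  0.86653867] slope 29.941131233295945 heading 18.680140398929602 3698
-4.2489471435546875 -0.17687225341796875 (35.881507873535156, 151.57272338867188) 89.41336059570312
centre rect [ 0.65538671 -0.17918909  0.11041427] xrange -79.84802823709741 71.425848591701
lip -84.20614417791512 -78.03945549913603 -16.85421225929105 18.06642215841506 13.914760446685062 173
```

```bash
cat >> h.py <<'E'
C=np.array([.6550,-.1788,.110]); HB=np.radians(18.3); TL=np.radians(30)
RB=down(HB,TL); NB=-RB[:,2]; XB=RB[:,0]; YB=np.cross(NB,XB)
def bar(x,y,z): return C+x*XB+y*YB+z*NB
def st(*a):
    s=sense(); print(*a,"t",round(s["time_s"],2),"p",np.round(s["position"],4),"f",np.round(s["wrist_force"],1),"gap",round(s["finger_gap"],4),"gf",np.round(s["gripper_force"],1),"q",np.round(s["joint_pos"],2))
E
python3 - <<'E'
from h import *
R=down(np.radians(-5.3))
movep([.50,.02,.30],down(np.radians(5)))
movep([.6374,.1923,.12],R); st()
move_l([.6374,.1923,.022],R,feed=.12,until_force=8); st("down")
command_gripper(.06,80); st("grip")
move_l([.6374,.1923,.10],R,feed=.12); st("lift")
p,d,X=topcloud(); print(*rect(X,d,.08,.11,(.637,.192),.06))
E
```

```text
t 6.58 p [0.638  0.1906 0.1215] f [-0.3 -0.5  0.6] gap 0.0854 gf 0.0 q [-0.95  0.78  0.95  1.72 -0.72  1.03 -1.42]
down t 7.54 p [0.6381 0.1922 0.0228] f [ 0.1  0.2 -0.5] gap 0.0857 gf 0.0 q [-0.9   0.89  0.84  1.76 -0.84  0.89 -1.34]
grip t 7.85 p [0.6385 0.1922 0.0236] f [ 0.1 -0.4  5.7] gap 0.0658 gf 92.4 q [-0.9   0.89  0.84  1.76 -0.84  0.89 -1.34]
lift t 8.65 p [0.6367 0.1925 0.0993] f [ 0.   0.1 -3.1] gap 0.0657 gf 91.2 q [-0.94  0.8   0.92  1.73 -0.75  1.   -1.4 ]
[622.9 167.7 115.1  45.6] -28.192432403564453 112 0.08251713149799267
```

```bash
python3 - <<'E'
from h import *
move_l([.60,.16,.24],feed=.2)
movep([.48,.0,.28],down(HB)); st("way")
movep(bar(-.01,0,.17),RB); st("stage")
move_l(bar(.006,0,.055),RB,feed=.12); st("near")
p,d,X=wristcloud(); np.savez("w3.npz",d=d,X=X,p=p); cv2.imwrite("pics/w3.png",p[:,:,::-1])
print((np.linalg.inv(np.stack([XB,YB,NB],1))@(sense()["position"]-C)).round(4))
E
```

```text
way t 10.43 p [0.4806 0.0012 0.2799] f [-0.1  0.3 -2.1] gap 0.0662 gf 91.2 q [-1.11  0.23  1.21  1.99 -0.24  1.08 -1.05]
stage t 11.38 p [ 0.5669 -0.2065  0.2513] f [ 1.  -0.5 -3.1] gap 0.0663 gf 91.3 q [-0.29  0.31  0.9   2.02 -0.96  0.8  -0.05]
near t 12.49 p [ 0.6339 -0.1858  0.1609] f [ 0.1 -0.2 -3. ] gap 0.0664 gf 91.3 q [ 0.07  0.44  0.37  1.98 -1.03  0.57 -0.03]
[ 0.0063 -0.0001  0.0554]
```

View pics/w3.png

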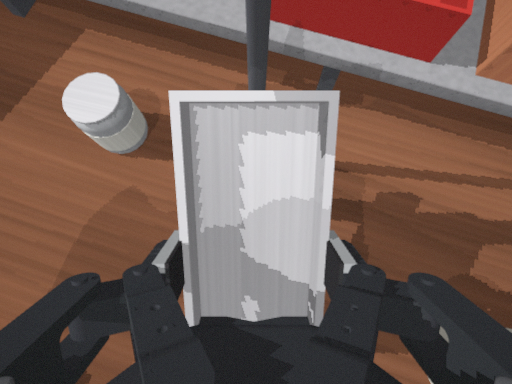

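```bash
python3 - <<'E'
from h import *
z=np.load("w3.npz"); X=z["X"];d=z["d"]
B=(X-C)@np.stack([XB,YB,NB],1)*1e3
m=(d>0)&(abs(B[...,1])<45)&(B[...,0]>-74)&(B[...,0]<95)&(B[...,2]>46)&(B[...,2]<58)
hi=B[m]; print(len(hi), np.percentile(hi,[1,50,99],axis=0).round(1))
up=hi[(hi[:,0]>20)]
print("upper end x",up[:,0].max(),"y",up[:,1].min(),up[:,1].max())
for a in (30,50,70):
    s=hi[abs(hi[:,0]-a)<4]; print(a,s[:,1].min(),s[:,1].max(),np.median(s[:,2]))
E
```

```text
8377 [[-27.4 -41.4  46.3]
 [ 46.5  -0.2  54.2]
 [ 81.8  38.3  57.1]]
upper end x 81.90899910754469 y -32.95351400720177 35.6865833244071
30 -32.78031462760368 35.46098740727332 54.196756907792754
50 -32.95351400720177 35.6865833244071 54.13645459573426
70 -32.80798712010498 35.57418383435348 53.995398935650826
```

```bash
cat >> h.py <<'E'
def inbar():
    return ((np.array(sense()["position"])-C)@np.stack([XB,YB,NB],1)*1e3).round(1)
def fbar():
    return (np.array(sense()["wrist_force"])@np.stack([XB,YB,NB],1)).round(1)
E
python3 - <<'E'
from h import *
move_l(bar(.006,-.0013,.032),RB,feed=.08); print(inbar(),fbar())
r=move_l(bar(.006,-.0013,.014),RB,feed=.02,until_force=6); print(r,inbar(),fbar())
z=inbar()[2]/1e3
r=move_l(bar(-.010,-.0013,z+.0003),RB,feed=.02,until_force=8); print(r,inbar(),fbar()); st()
E
```

```text
[ 5.9 -1.5 32.3] [-2.   0.1 -1.8]
True [ 6.  -1.3 22.7] [0.8 0.2 4. ]
True [ 0.7 -1.2 22.7] [1.  0.2 1.4]
t 13.97 p [ 0.6452 -0.1833  0.1301] f [0.1 0.3 1.8] gap 0.0661 gf 91.7 q [ 0.19  0.49  0.2   1.97 -1.03  0.48 -0.02]
```

```bash
python3 - <<'E'
from h import *
z=inbar()[2]/1e3
r=move_l(bar(-.008,-.0013,z+.0003),RB,feed=.01,until_force=10); print(r,inbar(),fbar()); st()
command_gripper(.085); print(inbar(),fbar())
move_l(bar(inbar()[0]/1e3,-.0013,.075),RB,feed=.1)
move_l(bar(-.03,0,.2),RB,feed=.2);st()
p,d,X=wristcloud(); np.savez("w4.npz",d=d,X=X,p=p); cv2.imwrite("pics/w4.png",p[:,:,::-1])
B=(X-C)@np.stack([XB,YB,NB],1)*1e3
hi=B[(d>0)&(abs(B[...,1])<50)&(abs(B[...,0])<100)&(B[...,2]>17)&(B[...,2]<27)]
print(cv2.minAreaRect(hi[:,:2].astype(np.float32)),np.median(hi[:,2]))
for a in(-60,0,60):
  s=hi[abs(hi[:,0]-a)<5]; print(a,[ (s[s[:,1]*k>0][:,1].mean().round(1),np.median(s[s[:,1]*k>0][:,2]).round(1)) for k in(-1,1)])
E
```

```text
True [ 0.7 -1.1 22.9] [ 1.8 -0.7 -1.7]
t 14.53 p [ 0.645  -0.1832  0.1302] f [ 2.5  0.1 -0.6] gap 0.0659 gf 91.4 q [ 0.2   0.48  0.18  1.97 -1.04  0.47 -0.01]
[ 0.6 -1.  22.9] [-0.7  0.4  0.8]
t 16.32 p [ 0.5356 -0.2175  0.2673] f [ 0.2 -0.  -0.4] gap 0.0851 gf 0.0 q [ 0.17  0.18  0.37  2.03 -0.72  0.71 -0.23]
((0.5792388916015625, 0.3701820373535156), (150.14154052734375, 68.18898010253906), 0.02232215367257595) 22.096017586474318
-60 [(np.float64(-31.3), np.float64(22.2)), (np.float64(32.1), np.float64(22.2))]
0 [(np.float64(-31.5), np.float64(22.0)), (np.float64(32.2), np.float64(22.0))]
60 [(np.float64(-31.4), np.float64(21.9)), (np.float64(32.1), np.float64(22.4))]
```

View pics/w4.png

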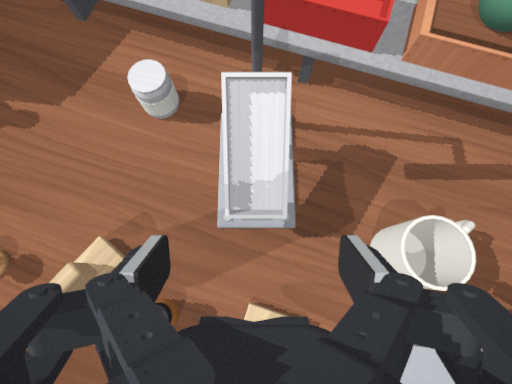

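```bash
python3 - <<'E'
from h import *
R=down(np.radians(-21.7))
move_l(bar(-.06,0.03,.24),RB,feed=.2)
movep([.445,-.013,.24],R); st()
p,d,X=wristcloud(); cv2.imwrite("pics/w5.png",p[:,:,::-1])
for r in (rect(X,d,.012,.028,(.434,-.009),.085),rect(X,d,.052,.07,(.434,-.009),.06)): print(*r)
E
```

```text
t 18.33 p [ 0.4452 -0.0133  0.2397] f [-0.3  0.2 -0.3] gap 0.085 gf 0.0 q [-0.15  0.11  0.09  2.08 -0.01  0.96 -2.  ]
[435.5  -5.2 134.1  52. ] -21.563819885253906 3264 0.021061716805874875
[436.3  -5.6  68.9  21.8] -22.17664337158203 1251 0.06275015832307401
```

View pics/w5.png

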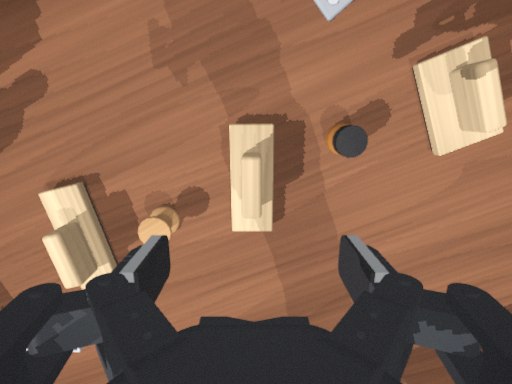

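```bash
python3 - <<'E'
from h import *
R=down(np.radians(-21.7)); c=[.4357,-.0058]
move_l([*c,.11],R,feed=.2)
move_l([*c,.048],R,feed=.1,until_force=8); st("down")
command_gripper(.015,60); st("grip")
move_l([*c,.10],R,feed=.1)
move_l([*c,.26],R,feed=.2); st("lift")
movep([.47,-.10,.28],down(0)); 
movep(bar(-.02,0,.17),RB); st("stage")
move_l(bar(.0,0.0004,.095),RB,feed=.1); st("near")
print(inbar())
p,d,X=wristcloud(); np.savez("w6.npz",d=d,X=X,p=p); cv2.imwrite("pics/w6.png",p[:,:,::-1])
B=(X-C)@np.stack([XB,YB,NB],1)*1e3; np.save("B6.npy",B)
zt=inbar()[2]-48+20  # base top
hi=B[(d>0)&(abs(B[...,1])<45)&(B[...,0]>15)&(B[...,0]<90)&(abs(B[...,2]-zt)<6)]
print("basetop expected",zt,np.median(hi[:,2]),"xmax",hi[:,0].max())
for a in(40,50,60): s=hi[abs(hi[:,0]-a)<3]; print(a,s[:,1].min(),s[:,1].max(),np.median(s[:,2]))
lo=B[(d>0)&(abs(B[...,1])<45)&(B[...,0]>30)&(B[...,0]<85)&(abs(B[...,2]-22)<4)]
print("tray rim xmax",lo[:,0].max(),lo[:,1].min(),lo[:,1].max())
E
```

```text
down t 19.95 p [ 0.4362 -0.0058  0.0485] f [-0.3  0.4  0.2] gap 0.0849 gf 0.0 q [-0.14  0.41  0.06  2.26 -0.06  0.47 -1.98]
grip t 20.55 p [ 0.4359 -0.0058  0.0483] f [-0.4  0.2  4.6] gap 0.0213 gf 59.3 q [-0.14  0.41  0.06  2.26 -0.06  0.47 -1.98]
lift t 22.17 p [ 0.4347 -0.0059  0.2586] f [-0.1 -0.2 -1.8] gap 0.0211 gf 58.7 q [-0.17  0.07  0.09  2.07 -0.01  1.01 -2.02]
stage t 23.87 p [ 0.5579 -0.209   0.247 ] f [ 1.2  0.1 -2.3] gap 0.0209 gf 58.8 q [ 0.34  0.23  0.14  2.01 -0.7   0.64 -0.27]
near t 24.79 p [ 0.6097 -0.1939  0.1926] f [-0.6 -0.5 -2.9] gap 0.0213 gf 58.8 q [ 0.31  0.35  0.09  1.98 -0.78  0.53 -0.23]
[-0.1 -0.1 95.4]
basetop expected 67.6 68.07741516243443 xmax 67.80991208020806
40 -24.722142615539774 27.35590310471441 68.1328306268548
50 -24.58978499013893 27.058537037971423 68.10954063392312
60 -24.69122467316193 26.846921870424126 68.08264650766037
tray rim xmax 76.36844803262336 -33.85524191454421 34.22051762114343
```

View pics/w6.png

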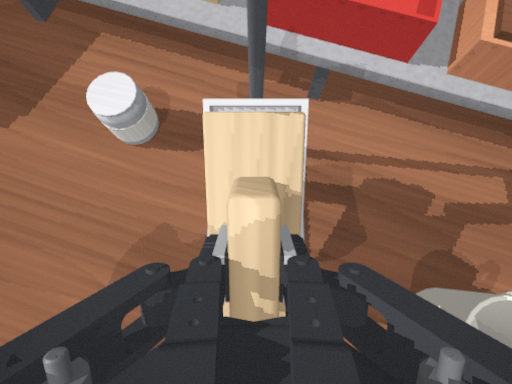

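```bash
python3 - <<'E'
from h import *
move_l(bar(-.0004,-.0010,.074),RB,feed=.08); print(inbar(),fbar())
r=move_l(bar(-.0004,-.0010,.049),RB,feed=.02,until_force=5); print(r,inbar(),fbar())
E
```

```text
[-0.9 -0.7 73.2] [-1.5 -0.3 -1.8]
True [-0.5 -1.  51.4] [1.  0.6 3.6]
```

```bash
python3 - <<'E'
from h import *
command_gripper(.06); print(inbar(),fbar())
move_l(bar(-.0005,-.0010,.12),RB,feed=.1)
move_l(bar(-.03,0,.2),RB,feed=.2); st()
p,d,X=wristcloud(); cv2.imwrite("pics/w7.png",p[:,:,::-1])
B=(X-C)@np.stack([XB,YB,NB],1)*1e3
def q(n,x,y,z0,z1):
    s=B[(d>0)&(abs(B[...,0])<x)&(abs(B[...,1])<y)&(B[...,2]>z0)&(B[...,2]<z1)]
    print(n,cv2.minAreaRect(s[:,:2].astype(np.float32)),np.median(s[:,2])); return s
s=q("base",72,28.5,22.6,28); q("grip",45,20,60,72); q("all",100,50,17,28)
for k in (-1,1):
    print(k,np.median(s[s[:,0]*k>45][:,2]),np.median(s[s[:,1]*k>16][:,2]))
p,d,X=topcloud(); cv2.imwrite("pics/top1.png",cv2.resize(p[:,:,::-1],(800,600)))
E
```

```text
[-2.4  0.  50.4] [ 0.2 -0.5  0.4]
t 28.16 p [ 0.5357 -0.2177  0.2677] f [ 1.1  0.4 -0.9] gap 0.0602 gf 0.0 q [ 0.35  0.18  0.16  2.02 -0.67  0.69 -0.28]
base ((0.0061798095703125, -0.01358795166015625), (56.16959762573242, 143.98855590820312), 89.9781494140625) 24.201345534002936
grip ((-3.0649070739746094, 0.6415042877197266), (69.44803619384766, 21.559337615966797), 0.7120307683944702) 65.91041743643709
all ((1.0710525512695312, 0.4504508972167969), (68.2428207397461, 149.9425811767578), 89.93439483642578) 23.831241873731226
-1 24.167986468187415 24.158181614791495
1 24.200665240739845 24.205370107139387
```

View pics/w7.png

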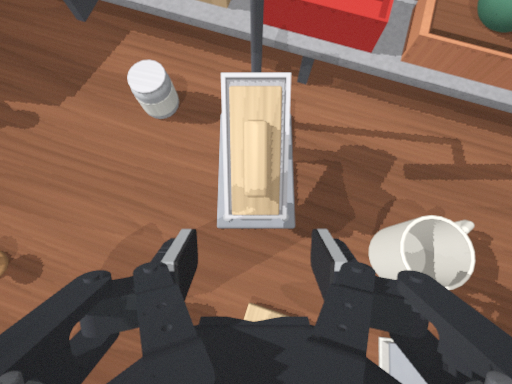

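View pics/top1.png

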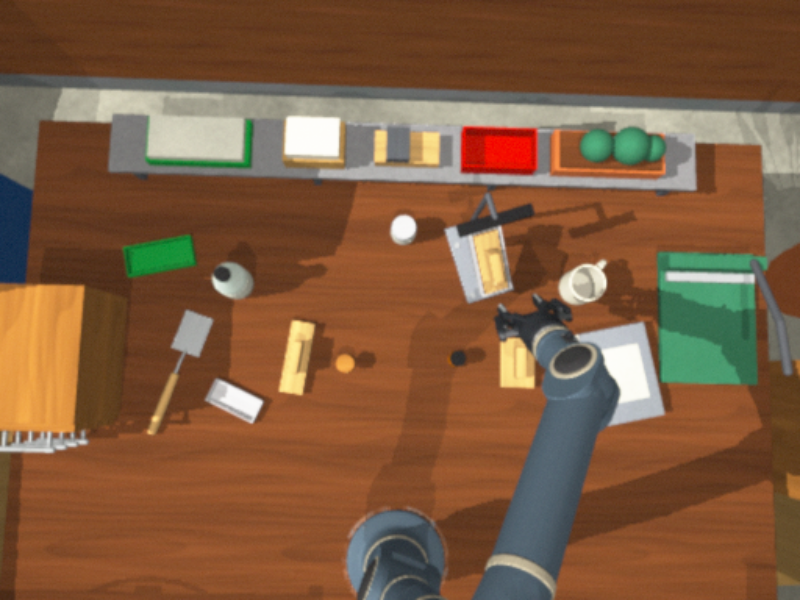

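```bash
python3 - <<'E'
from h import *
sleep(.5); st(); print(finish_job())
E
```

```text
t 28.76 p [ 0.5354 -0.2183  0.2681] f [0.  0.  0.2] gap 0.0602 gf 0.0 q [ 0.35  0.18  0.16  2.02 -0.67  0.69 -0.28]
the job is handed in; nothing more can be done
None
```

The job was handed in at about 29 s: the tray is on the bar against the lip, centred to within about 1 mm, block A lies flat and rubber side down in it, and the other two blocks and the other items on the desk look undisturbed in the final pictures; no verdict was returned.

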